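# Secure the rack and show the tube's pellet to the inspection camera

## Robot

A 7-joint arm with a two-finger parallel gripper is mounted at the origin on a cart in front of the work surface, level with it; the furniture and walls round the work are solid. World frame = base frame: x ahead of the robot, y to its left, z up, the work surface at z = 0. Lengths are in m, angles in rad, forces in N, time in s.
With the tool pointing down it reaches from about 0.425 to 0.925 m from the base axis. Payload 6.8 kg.
Tool frame: the origin (TCP) lies midway between the tips of the shut fingers; the grasp point (between the pads) lies 19 mm behind it (grip_point_offset is the distance from the TCP to the grasp point, in m); y points along the fingers, x is the direction in which the jaws open and shut, and the axes are right-handed (so a half turn about y gives the same grasp; the last joint's range is limited). The gripper opens to 85 mm and grips with 20 to 120 N. Pads are 22 mm wide; open, the fingers measure 114 mm over their backs; the gripper's body (76 mm by 85 mm) begins 54 mm behind the grasp point. The pads swing forward as they close: fully open they stand 13 mm farther back than shut.
Start: joints at [1.224, 0.477, 0.022, 1.555, -0.011, 1.109, -0.083], TCP at [0.16, -0.656, 0.231] pointing down, gripper open.
Joint ranges: [-2.96, 2.96], [-0.34, 2.1], [-1.41, 1.46], [0.24, 2.44], [-1.37, 4.51], [0.17, 1.92], [-2.96, 2.96]. Speed limits (rad/s): [2.39, 2.39, 3.14, 3.14, 3.14, 3.14, 3.14].

## Interface

Orientations are given as a unit quaternion [w, x, y, z].
In Python, from station import get_obs, read_camera, hand_in, grip_point_offset gives the robot as it stands.
- The arm moves only by the tool play_rows, never from a script. Its argument "increments" is a list of rows, each a list of 2 entries, a list of its own where there are three numbers: the shift along the tool's x, y, z in m, then the turn, a rotation vector about the tool's x, y, z in degrees. In form: [[[tx, ty, tz], [ax, ay, az]], ...]. A call has 1 to 20 rows; each row shifts and turns the commanded pose from where the row before left it, along the tool's axes as they then stand; what a row does not reach is not made up. A row lasts 1/12 s, in which the tool goes at most 41.7 mm and 7.16 degrees, less where a joint would pass 70% of its speed; a pose out of reach is approached as far as the arm can. A call with a gripper value outside its range is refused whole. "gripper" is the finger opening in m, from 0 to 0.0854, set as the call begins (left out, the last holds). The fingers move at their own pace and stop on an object; "grip_force" is the grip in N (left out, the last holds). Time passes only in rows, so rows that do not move let the fingers close. It gives the time, the measured TCP pose, the force and the opening at its end, in the units of the state.
- get_obs(): the state, without advancing time (a new reading comes with each control period).
- read_camera(name): name is "side" or "top"; returns a dict with "color" (400x640x3 uint8, red, green, blue), "range_z" (400x640 float32, m along the optical axis (not along the pixel's ray), 0 where there is no reading), "intrinsics" (3x3 intrinsics, pixels), "dist_coeffs" ([k1, k2, p1, p2, k3] as OpenCV has them; the pictures are not rectified), "R" (3x3) and "t" (3): a world point X has camera coordinates R X + t. Camera axes: x right, y down, z forward; pixel columns grow to the right and rows downward; lengths in m; the calibration is good to about 2 mm. A picture is of the moment at which its call begins.
- hand_in(): hands the job in, once; it reports no verdict.
The state is a dict: "t": time; "q": joint angles; "joint_vel": joint speeds; "joint_torque": joint torques, N m; "eef_pos": TCP position; "tool_rot": TCP orientation; "contact_force": force on the tool from outside, world axes, zero at the start; "torque": the same for the moment, N m; "gripper_width": opening from 0.0 (shut) to 1.0 (fully open).
Only numpy, scipy, OpenCV 4.12 (cv2) and the standard library are available. Lean on these libraries where they do the work, as an engineer would, in place of code of your own. Each camera call takes 0.05 s, during which the arm holds its last target. There are 200 camera calls.

## Task

Swing the tube carrier's retaining bar shut over the row of two tubes until its end rests in the catch; then lift the remaining tube, the one that stands alone in the other row, out of the rack and present it to the inspection camera: its pointed lower end midway between the tips of the camera's two focus prongs and towards the lens, cap away from it, the tube in line with the lens axis. Leave the other two tubes in their places, do not move the camera or let the tube touch it, and finish while still holding the tube there in the air, at rest.

Things in the scene. Friction and masses are not known exactly. Their poses are not given: they have to be found in the camera images.
- carrier: Tube carrier fixed to the bench: aluminium foot plate 240 x 96 x 6 mm with a white foam rack on it. Origin: centre of the underside, on the bench; x along the rows, y across, z up. The barred row lies at y = +18 mm, the open row at y = -18 mm. Hinge post at x = +113 mm, catch post at x = -113 mm, both at y = +18 mm. May stand turned on the bench.
- rack: White foam rack of the carrier, 200 x 78 mm, its top 56 mm above the bench; two rows of five 30 mm square cells at a pitch of 40 mm, 40 mm deep, cell floors 16 mm above the bench. Fixed. Origin: centre of its underside, 6 mm above the bench; y along the rows.
- catch (a point): Middle of the catch, a small steel fork on the near post, open towards carrier +y; its top is 158 mm above the bench. The end of the shut bar lies in it.
- retaining_bar (a joint): Steel bar, 10 x 7 mm, 140.5 to 147.5 mm above the bench, just over the caps; turns level about a vertical pin on the hinge post and reaches 232 mm from it. In rad: 0 = shut, along the barred row, end in the catch (a stop); grows as it swings open towards carrier +y, away from the open row. Light friction (about 0.5 N at the knob); stays where left, no spring or snap.
- bar_pin (a point): Pivot of the bar: on the axis of the hinge pin at carrier x = +113 mm, y = +18 mm, at the bar's mid height of 144 mm. The pin reaches 155 mm above the bench.
- bar_knob (a point): Centre of the top face of the bar's upright black grip knob, a round peg 14 mm in diameter standing 36 mm above the bar, 150 mm from the pin; knob top 183.5 mm above the bench. Turns with the bar.
- tube: The tube to show: 50 ml centrifuge tube, 116 mm long, screw cap 35 mm in diameter over the top 15 mm, body 28 mm in diameter with a conical lower end, about 40 g. Stands upright (1 mm play, may lean 3 degrees) in the middle cell of the open row (carrier x = 0, y = -18 mm), cap top 132 mm above the bench. Origin: its pointed lower end; z along its axis to the cap.
- tube_tip (a point): The pointed lower end of the tube to show (the origin of tube).
- tube_near: Like tube in shape and size; stands in the barred row at carrier x = -80 mm. Stays there. Origin at its lower end.
- tube_far: Like tube in shape and size; stands in the barred row at carrier x = +80 mm. Stays there. Origin at its lower end.
- camera: Stand of a small inspection camera, fixed to the bench: base plate 115 x 90 x 10 mm (x = -5 to 110 mm), two yoke cheeks carrying the tilt axis at x = 50 mm, 60 mm above the bench. Origin: on the bench, 50 mm in front of the tilt axis; x to the back, y left, z up. May stand turned.
- camera_tilt (a joint): Tilt in rad of the camera head between the cheeks (grey, 46 x 50 x 60 mm, with a black lens barrel): 0 = lens straight up, grows as the lens leans towards -x of the stand. Held by a stiff friction hinge; not to be moved.
- focus (a point): Focus point, midway between the tips of two thin steel prongs (4 mm thick, 84 mm apart, ending in 8 mm rubber balls) that stand out beside the lens, parallel to its axis. 60 mm in front of the lens, 105 mm from the tilt axis. z is the lens axis, pointing out of the lens (up, leaning to the stand's -x); y runs from prong to prong.
Not all that is in view belongs to the job. What is shaped like the tube but turquoise is not meant.

How it is judged:
On the way, in this order (a step that is already met when the one before it is completed fails the run):
1. the bar is swung shut, its end in the catch, with the tube still in the rack (value of joint retaining_bar below 0.07 rad and distance of tube_tip from where it was at the start of the episode below 0.01 m), for 0.2 s.
2. the tube is lifted clear of the rack with the bar shut (value of joint retaining_bar below 0.07 rad and height (world z) of tube_tip above 0.065 m and contact force between the fingers and tube above 0.3 N), for 0.1 s.
At the end, for the whole second after the job is handed in: Bar in its catch (within 0.07 rad); tube held by the fingers alone, cap up, lower end within 15 mm of the focus point, axis within 12 degrees of the lens axis, at rest, touching neither camera nor carrier; other tubes in place (20 mm), camera unmoved (8 mm) (value of joint retaining_bar below 0.07 rad and distance between tube_tip and focus below 0.015 m and angle between the z axis of tube and the z axis of focus, either way round below 0.21 rad and angle between tube's own z axis and vertical below 1.2 rad and height (world z) of tube_tip above 0.1 m and contact force between the fingers and tube above 0.3 N and contact force between tube and camera below 0.1 N and contact force between tube and carrier below 0.1 N and linear speed of tube below 0.03 m/s and distance of each of tube_near, tube_far from where it was at the start of the episode below 0.02 m and distance of focus from where it was at the start of the episode below 0.008 m); the arm keeps its last pose, push and grip.
It fails at once if one of the other two tubes is pulled out or knocked away (distance of any of tube_near, tube_far from where it was at the start of the episode above 0.03 m).
It fails at once if the camera head is pushed out of its setting (distance of focus from where it was at the start of the episode above 0.012 m).
It fails at once if the tube is struck against the camera (contact force between tube and camera above 1 N).
It also fails if it takes over 50 s, if anything falls off the work surface, if the arm or the gripper's body presses on something with over 40 N, if the wrist force passes 120 N, or if a joint passes its speed limit or range.

## Working session

There is one attempt and no reset: what is moved stays moved. The work goes in short steps, Python scripts to look and compute and a tool call to move; the robot and the scene stay as the last step left them, time stands still between calls to the robot, and variables do not carry over. Pictures are saved under pics/ and viewed, about 8 in all and at most 12, crops included, and the job is handed in when it is done.

Besides the shell and the picture viewer there is one more tool, called after ">>>" in YAML: its name, and indented under it one key for each argument. play_rows: Moves the arm, as the interface text tells. Its arguments: {"type":"object","properties":{"increments":{"type":"array","items":{"type":"array"}},"gripper":{"type":"number"},"grip_force":{"type":"number"}},"required":["increments"]}

```bash
mkdir -p pics; cat > h.py <<'E'
import numpy as np, cv2, pickle
from station import get_obs, read_camera, hand_in, grip_point_offset
def snap(n,f):
    c=read_camera(n); pickle.dump(c,open(f'{f}.pkl','wb')); return c
def load(f): return pickle.load(open(f'{f}.pkl','rb'))
def cloud(c):
    h,w=c['range_z'].shape; v,u=np.mgrid[:h,:w]
    p=np.stack([u,v],-1).reshape(-1,1,2).astype(float)
    n=cv2.undistortPoints(p,np.array(c['intrinsics']),np.array(c['dist_coeffs']))[:,0]
    z=c['range_z'].reshape(-1,1); P=np.hstack([n*z,z])
    X=(P-np.array(c['t']))@np.array(c['R']); X[z[:,0]==0]=np.nan
    return X.reshape(h,w,3)
def ray(c,u,v,zp):
    n=cv2.undistortPoints(np.array([[[u,v]]],float),np.array(c['intrinsics']),np.array(c['dist_coeffs']))[0,0]
    R=np.array(c['R']); o=-R.T@np.array(c['t']); d=R.T@np.array([n[0],n[1],1])
    return o+d*(zp-o[2])/d[2]
E
python3 - <<'E'
from h import *
print(get_obs(),grip_point_offset)
for n in('top','side'):
    c=snap(n,n); cv2.imwrite(f'pics/{n}0.png',c['color'][...,::-1]); print(n,-np.array(c['R']).T@np.array(c['t']),np.array(c['R'])[2])
E
```

```text
{'t': 0.0, 'q': array([ 1.22391272,  0.47784203,  0.02231215,  1.55647964, -0.0115015 ,
        1.10927897, -0.08307863]), 'joint_vel': array([-0.00084018,  0.00057502, -0.00071684, -0.00100784,  0.00103259,
        0.00160639,  0.00012974]), 'joint_torque': array([ 6.19904113e-04, -5.96444786e+01,  1.60828080e+00, -2.81194049e+01,
        1.25420574e-02,  9.26449749e-03, -1.49616972e-05]), 'eef_pos': array([ 0.15951006, -0.65526021,  0.23028516]), 'tool_rot': array([ 0.55638342, -0.55563477,  0.43741713, -0.4363184 ]), 'contact_force': array([-0.44895001, -0.11335123,  0.45799117]), 'torque': array([ 0.01319044,  0.02508267, -0.03777502]), 'gripper_width': 0.996627101875445} 0.0187
top [ 0.39043887 -0.10283111  0.99080281] [ 0.14661352  0.02524677 -0.98887162]
side [ 0.45497681 -1.10698938  0.90310087] [ 0.04670827  0.78569903 -0.61684307]
```

View pics/top0.png

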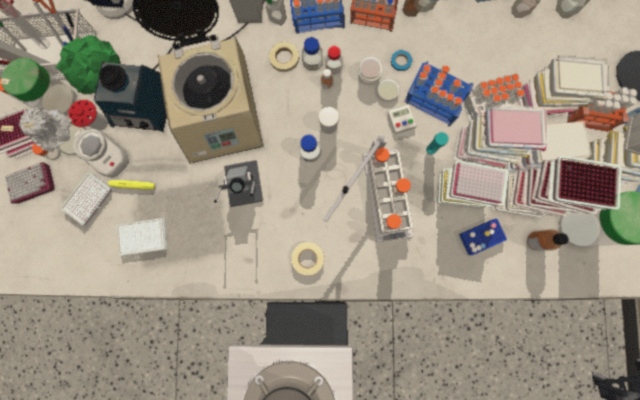

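View pics/side0.png

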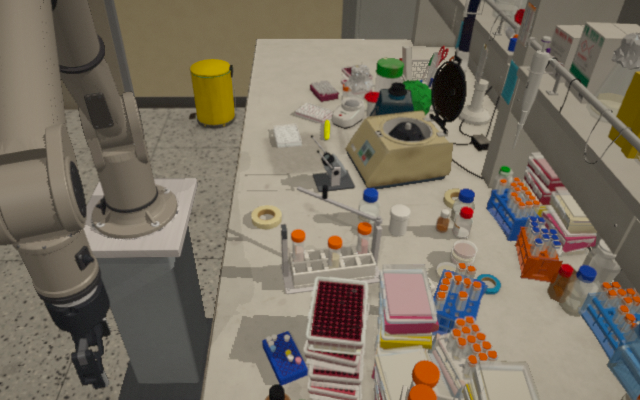

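Top view: carrier in the middle with orange caps at (382,155), (403,186) and (394,222). The open bar runs from the hinge at (380,142) to about (328,220), with its knob at (346,189). The inspection camera is at (240,185). The cap at (403,186) stands alone in the right row, away from the bar, so that's the tube to show. The turquoise tube at (438,142) is a distractor.

```bash
python3 - <<'E'
from h import *
t=load('top'); s=load('side')
def caps(c,box):
    hsv=cv2.cvtColor(c['color'],cv2.COLOR_RGB2HSV); m=cv2.inRange(hsv,(3,150,120),(18,255,255))
    k=np.zeros_like(m); x0,y0,x1,y1=box; k[y0:y1,x0:x1]=m[y0:y1,x0:x1]
    n,l,st,ce=cv2.connectedComponentsWithStats(k); X=cloud(c)
    for i in range(1,n):
        if st[i,4]>20:
            pts=X[l==i]; print(st[i],ce[i],'ray',ray(c,*ce[i],0.13).round(4),'med',np.nanmedian(pts,0).round(4), 'topz',np.nanpercentile(pts[:,2],90).round(4))
caps(t,(360,140,425,240)); caps(s,(280,215,380,265))
def crop(c,b,f,k): x0,y0,x1,y1=b; cv2.imwrite(f,cv2.resize(c['color'][y0:y1,x0:x1,::-1],None,fx=k,fy=k,interpolation=cv2.INTER_CUBIC))
a=cv2.resize(t['color'][135:245,205:425,::-1],None,fx=3.6,fy=3.6,interpolation=cv2.INTER_CUBIC)
b=cv2.resize(s['color'][140:290,270:390,::-1],None,fx=4,fy=4,interpolation=cv2.INTER_CUBIC)
cv2.imwrite('pics/c1.png',a);cv2.imwrite('pics/c2.png',b)
X=cloud(t)
print('camera region heights'); 
for v in range(160,212,3): print(v,' '.join(f'{1000*X[v,u,2]:4.0f}' for u in range(210,266,3)))
E
```

```text
[375 148  15  14 147] [381.74829932 154.49659864] ray [ 0.6181 -0.2261  0.13  ] med [ 0.6175 -0.2263  0.1313] topz 0.1333
[396 179  14  14 150] [402.78       185.11333333] ray [ 0.5447 -0.2732  0.13  ] med [ 0.5446 -0.2729  0.1316] topz 0.1336
[387 215  14  13 149] [393.54362416 221.10067114] ray [ 0.4609 -0.2496  0.13  ] med [ 0.4611 -0.2499  0.1316] topz 0.1333
[358 222  14  13 152] [364.23026316 228.        ] ray [ 0.6178 -0.2358  0.13  ] med [ 0.6184 -0.2359  0.13  ] topz 0.1326
[291 230  14  13 150] [297.7        235.67333333] ray [ 0.4604 -0.2595  0.13  ] med [ 0.461  -0.2592  0.1296] topz 0.1323
[328 236  14  13 158] [334.51265823 242.06962025] ray [ 0.5441 -0.2828  0.13  ] med [ 0.5446 -0.2832  0.1302] topz 0.1325
camera region heights
160   -2    2    2    0   -0    3    1    1   -2   -3    1   -1    1    3   -0   13   -0   -1    0
163   -2    1   -1    3    3   -0    4    3    0   11    9   11   12   11   11   11    3    2   -2
166   -1   -2    1    3    1   11   11   12   10   12    9   11   46   10   11   10    2   -1    1
169   -0    4    2    1   -1    5    9   54   58 
[... 735 characters left out ...]
12    2
193    2    4    3  113    1    0   10   11   11   89    8    9   11   11  149    9    9   10   -0
196    2    1   -2   -2    2   -2   -1   12    9    9    7   10    9    9   11   13   12   11   -2
199    0   -1  143    0    5   -2   -1   13    8    9    8   11    9   10    8    8    9   12   -1
202   -1   -0  148   -1    3    2   -3    7   10   10   13   10    7   12   11    9    2    2    1
205    1    1   -2   -2   -4   -1    1    9   12    8    5    0    1    2    2    1   -1   -3   -0
208   -1    2    1   -1    3   -3    1    0   -3    0    1   -1    1    2    1   -0    0    1    0
211    1   -0    1    2    2   -1   -2   -1   -0   -3   -2    1    3   -3    0    1   -1   -2   -3
```

View pics/c1.png

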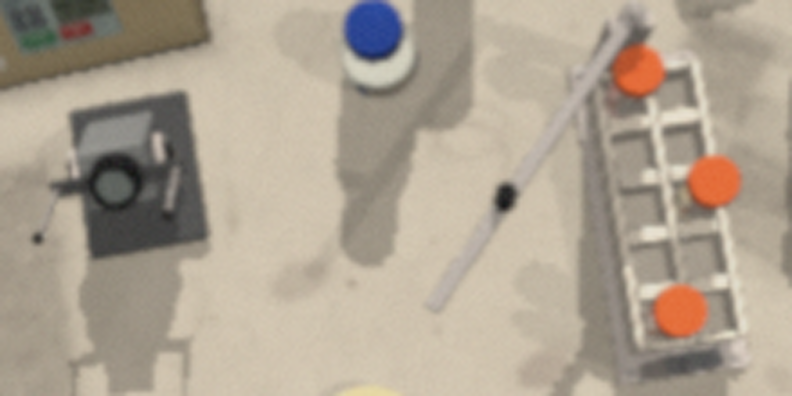

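View pics/c2.png

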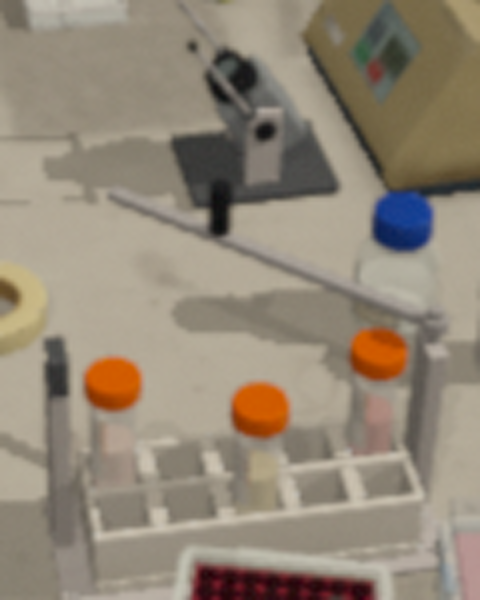

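Crops: the prong balls show in c1 at (38,238) and (168,215), i.e. top pixels (215.6,201.1) and (251.7,194.7). The knob is at c1 (506,192) and the bar end at (434,306). In c2 the lone cap (262,410) is in the front row, with yellowish content, which confirms the target.

```bash
python3 - <<'E'
from h import *
from scipy.spatial.transform import Rotation as Ro
t=load('top'); s=load('side'); X=cloud(t); Y=cloud(s)
def near(X,u,v,r=4,zmin=.05):
    P=X[int(v)-r:int(v)+r+1,int(u)-r:int(u)+r+1].reshape(-1,3); P=P[P[:,2]>zmin]; return len(P),np.median(P,0).round(4) if len(P) else None
for n,u,v,r,z in[('b1',215.6,201.1,2,.1),('b2',251.7,194.7,2,.1),('knob',345.6,188,2,.165)]: print(n,near(X,u,v,r,z),ray(t,u,v,.15 if n[0]=='b' else .1835).round(4))
for n,u,v in[('b1s',315.7,141),('b2s',318,151.5)]: print(n,near(Y,u,v,2,.1),ray(s,u,v,.15).round(4))
# triangulate balls
def pr(c,p): return cv2.projectPoints(np.array([p]),cv2.Rodrigues(np.array(c['R']))[0],np.array(c['t']),np.array(c['intrinsics']),np.array(c['dist_coeffs']))[0].ravel()
# prong clouds: points of camera above 60mm
for nm,C,b in(('top',X,(205,160,262,212)),('side',Y,(305,130,350,195))):
    P=C[b[1]:b[3],b[0]:b[2]].reshape(-1,3); P=P[(P[:,2]>.025)&(P[:,2]<.2)]
    hi=P[P[:,2]>.11]; print(nm,len(P)); print(hi.round(3).tolist())
# base plate rect
P=X[155:215,205:270].reshape(-1,3); m=(P[:,2]>.006)&(P[:,2]<.016)
hsv=cv2.cvtColor(t['color'],cv2.COLOR_RGB2HSV)[155:215,205:270,2].ravel()
for thr in(90,): 
    q=P[m&(hsv<thr)]; r=cv2.minAreaRect((q[:,:2]*1000).astype(np.float32)); print('plate',len(q),r,cv2.boxPoints(r))
# bar points
P=X[140:225,320:385].reshape(-1,3); q=P[(P[:,2]>.136)&(P[:,2]<.152)]; print('bar',len(q)); l=cv2.fitLine(q[:,:2].astype(np.float32),cv2.DIST_HUBER,0,.01,.01).ravel(); print(l, q[:,0].min(),q[:,0].max())
E
```

```text
b1 (11, array([0.5054, 0.1594, 0.1494])) [0.5051 0.1579 0.15  ]
b2 (11, array([0.5215, 0.0764, 0.1492])) [0.5197 0.0749 0.15  ]
knob (24, array([ 0.5291, -0.1367,  0.1827])) [ 0.529  -0.1379  0.1835]
b1s (8, array([0.5194, 0.1604, 0.1292])) [0.5167 0.124  0.15  ]
b2s (10, array([0.5228, 0.0746, 0.1477])) [0.521  0.0676 0.15  ]
top 702
[[0.549, 0.081, 0.11], [0.547, 0.083, 0.11], [0.547, 0.081, 0.111], [0.543, 0.082, 0.118], [0.544, 0.079, 0.116], [0.54, 0.081, 0.122], [0.541, 0.079, 0.12], [0.537, 0.079, 0.127], [0.537, 0.077, 0.125], [0.534, 0.078, 0.132], [0.531, 0.08, 0.136], [0.531, 0.077, 0.137], [0.528, 0.079, 0.139], [0.527, 0.076, 0.142], [0.529, 0.164, 0.116], [0.53, 0.162, 0.113], [0.524, 0.079, 0.149], [0.524, 0.076, 0.151], [0.524, 0.075, 0.149], [0.526, 0.165, 0.119], [0.526, 0.162, 0.122], [0.521, 0.079, 0.149], [0.521, 0.076, 0.151], [0.521, 0.074, 0.15], [0.523, 0.162, 0.128], [0.523, 0.16, 0.126], [0.519, 0.079, 0.148], [0.519, 0.076, 0.15], [0.519, 0.075, 0.148], [0.52, 0.161, 0.131], [0.517, 0.163, 0.133], [0.517, 0.161, 0.132], [0.514, 0.161, 0.139], [0.514, 0.159
[... 3274 characters left out ...]
0.145, 0.165], [0.49, -0.118, 0.142], [0.493, -0.117, 0.142], [0.496, -0.116, 0.141], [0.498, -0.12, 0.144], [0.5, -0.125, 0.148], [0.503, -0.125, 0.148], [0.505, -0.128, 0.15], [0.508, -0.124, 0.147], [0.51, -0.126, 0.148], [0.513, -0.123, 0.146], [0.515, -0.125, 0.147], [0.524, -0.144, 0.162], [0.527, -0.143, 0.161], [0.529, -0.144, 0.162], [0.531, -0.143, 0.161], [0.534, -0.145, 0.162]]
plate 564 ((571.552978515625, 129.44137573242188), (109.3321304321289, 84.24153900146484), 10.441189765930176) [[510.15875  160.95776 ]
 [525.4255    78.111145]
 [632.9472    97.92499 ]
 [617.6805   180.7716  ]]
bar 401
[ 0.8269866  -0.5622216   0.5563896  -0.15673396] 0.4599044310527216 0.6483104548609583
```

```bash
cat >> h.py <<'E'
from scipy.spatial.transform import Rotation as Ro
import json
def Rt(): q=get_obs()['tool_rot']; return Ro.from_quat([q[1],q[2],q[3],q[0]])
def frame(approach,jaw):
    y=np.array(approach,float); y/=np.linalg.norm(y); x=np.array(jaw,float); x-=y*(x@y); x/=np.linalg.norm(x)
    return Ro.from_matrix(np.stack([x,y,np.cross(x,y)],1))
def plan(pos,F=None):
    o=get_obs(); R=Rt(); d=R.inv().apply(np.array(pos)-o['eef_pos'])
    print('shift mm (old axes)',(d*1000).round(1),'len',np.linalg.norm(d).round(3))
    for s in (1,-1):
        if F is None: break
        G=Ro.from_matrix(F.as_matrix()*np.array([s,1,s])); r=(R.inv()*G).as_rotvec(degrees=True); print('turn',r.round(2),np.linalg.norm(r).round(1),'shift in new axes',(G.inv().apply(np.array(pos)-o['eef_pos'])*1000).round(1))
def st():
    o=get_obs(); print('t',round(o['t'],2),'q',o['q'].round(3),'p',o['eef_pos'].round(4),'F',o['contact_force'].round(1),'g',o['gripper_width'].round(3)); open('log.txt','a').write(json.dumps([o['q'].tolist(),o['eef_pos'].tolist(),o['tool_rot'].tolist()])+'\n')
E
python3 - <<'E'
from h import *
st(); print(Rt().as_matrix().round(3))
plan([.535,-.095,.26],frame([0,0,-1],[.988,.151,0]))
X=cloud(load('top')); 
P=X.reshape(-1,3)
for x0 in np.arange(.2,.8,.05): print(round(x0,2),[int(1000*np.nanmax(np.append(P[(abs(P[:,0]-x0)<.025)&(abs(P[:,1]-y0)<.025),2],0))) for y0 in np.arange(.3,-.7,-.05)])
E
```

```text
Traceback (most recent call last):
  File "h.py", line 30, in st
    o=get_obs(); print('t',round(o['t'],2),'q',o['q'].round(3),'p',o['eef_pos'].round(4),'F',o['contact_force'].round(1),'g',o['gripper_width'].round(3)); open('log.txt','a').write(json.dumps([o['q'].tolist(),o['eef_pos'].tolist(),o['tool_rot'].tolist()])+'\n')
                                                                                                                             ^^^^^^^^^^^^^^^^^^^^^^^^
AttributeError: 'float' object has no attribute 'round'
```

```bash
sed -i "s/o\['gripper_width'\].round(3)/round(o['gripper_width'],3)/" h.py
python3 - <<'E'
from h import *
st(); print(Rt().as_matrix().round(3))
plan([.535,-.095,.26],frame([0,0,-1],[.988,.151,0]))
X=cloud(load('top')); 
P=X.reshape(-1,3)
for x0 in np.arange(.2,.8,.05): print(round(x0,2),[int(1000*np.nanmax(np.append(P[(abs(P[:,0]-x0)<.025)&(abs(P[:,1]-y0)<.025),2],0))) for y0 in np.arange(.3,-.7,-.05)])
E
```

```text
t 0.1 q [ 1.224  0.478  0.022  1.556 -0.012  1.109 -0.083] p [ 0.1595 -0.6554  0.2304] F [ 1.1  0.7 -0.8] g 0.998
[[ 0.237 -0.     0.972]
 [-0.972  0.002  0.237]
 [-0.002 -1.    -0.   ]]
shift mm (old axes) [-455.7  -28.9  497.3] len 0.675
turn [-6.000e-02 -8.501e+01 -8.000e-02] 85.0 shift in new axes [455.8 -29.6 497.2]
turn [ 8.000e-02  9.499e+01 -7.000e-02] 95.0 shift in new axes [-455.8  -29.6 -497.2]
0.2 [0, 0, 0, 0, 0, 0, 0, 0, 0, 0, 0, 0, 0, 0, 0, 0, 0, 0, 0, 326]
0.25 [3, 3, 2, 2, 3, 2, 3, 2, 3, 3, 3, 3, 3, 3, 3, 3, 3, 5, 4, 3]
0.3 [5, 4, 4, 4, 5, 4, 5, 5, 5, 5, 4, 5, 5, 4, 6, 4, 3, 5, 6, 4]
0.35 [5, 4, 6, 5, 4, 5, 22, 24, 21, 4, 5, 5, 3, 4, 4, 6, 6, 5, 5, 5]
0.4 [5, 5, 5, 4, 5, 5, 23, 23, 22, 4, 7, 159, 5, 5, 5, 35, 35, 26, 89, 127]
0.45 [4, 5, 5, 5, 5, 4, 5, 4, 150, 4, 9, 162, 58, 5, 4, 36, 39, 32, 293, 294]
0.5 [4, 4, 4, 152, 151, 149, 5, 5, 151, 183, 59, 133, 59, 4, 141, 143, 143, 294, 292, 292]
0.55 [5, 5, 5, 121, 142, 6, 6, 4, 4, 186, 147, 134, 136, 5, 142, 142, 141, 292, 293, 293]
0.6 [5, 42, 12, 93, 94, 6, 5, 5, 5, 149, 151, 134, 58, 4, 140, 231, 231, 256, 160, 160]
0.65 [131, 123, 101, 84, 60, 43, 61, 101, 64, 5, 159, 152, 58, 119, 120, 232, 233, 232, 160, 161]
0.7 [147, 146, 148, 144, 141, 55, 5, 99, 78, 4, 4, 14, 20, 115, 114, 233, 232, 232, 158, 159]
0.75 [147, 148, 153, 148, 145, 4, 5, 5, 79, 73, 5, 20, 24, 81, 111, 109, 110, 111, 108, 187]
0.8 [146, 154, 166, 150, 145, 5, 4, 5, 4, 4, 4, 18, 72, 112, 110, 109, 111, 112, 111, 187]
```

>>> play_rows:
  increments:
    - [[-0.023,-0.0015,0.025],[0,0,0]]
    - [[-0.023,-0.0015,0.025],[0,0,0]]
    - [[-0.023,-0.0015,0.025],[0,0,0]]
    - [[-0.023,-0.0015,0.025],[0,0,0]]
    - [[-0.023,-0.0015,0.025],[0,0,0]]
    - [[-0.023,-0.0015,0.025],[0,0,0]]
    - [[-0.023,-0.0015,0.025],[0,0,0]]
    - [[-0.023,-0.0015,0.025],[0,0,0]]
    - [[-0.023,-0.0015,0.025],[0,0,0]]
    - [[-0.023,-0.0015,0.025],[0,0,0]]
    - [[-0.023,-0.0015,0.025],[0,0,0]]
    - [[-0.023,-0.0015,0.025],[0,0,0]]
    - [[-0.023,-0.0015,0.025],[0,0,0]]
    - [[-0.023,-0.0015,0.025],[0,0,0]]
    - [[-0.023,-0.0015,0.025],[0,0,0]]
    - [[-0.023,-0.0015,0.025],[0,0,0]]
    - [[-0.023,-0.0015,0.025],[0,0,0]]
    - [[-0.023,-0.0015,0.025],[0,0,0]]
    - [[-0.023,-0.0015,0.025],[0,0,0]]
    - [[-0.02,-0.0015,0.025],[0,0,0]]
  gripper: 0

```text
t: 1.77
eef_pos: [0.5377, -0.0916, 0.2612]
tool_rot: [-0.556, 0.556, -0.437, 0.436]
contact_force: [0.5, -1.3, 0.2]
gripper_width: 0.004
```

>>> play_rows:
  increments:
    - [[0,0,0],[0,-7.08,0]]
    - [[0,0,0],[0,-7.08,0]]
    - [[0,0,0],[0,-7.08,0]]
    - [[0,0,0],[0,-7.08,0]]
    - [[0,0,0],[0,-7.08,0]]
    - [[0,0,0],[0,-7.08,0]]
    - [[0,0,0],[0,-7.08,0]]
    - [[0,0,0],[0,-7.08,0]]
    - [[0,0,0],[0,-7.08,0]]
    - [[0,0,0],[0,-7.08,0]]
    - [[0,0,0],[0,-7.08,0]]
    - [[0,0,0],[0,-7.08,0]]

```text
t: 2.77
eef_pos: [0.537, -0.0936, 0.2609]
tool_rot: [0.705, -0.705, -0.055, 0.056]
contact_force: [-0.7, 0.7, 0.7]
gripper_width: -0.0
```

```bash
python3 - <<'E'
from h import *
st(); plan([.538,-.100,.158],frame([0,0,-1],[.988,.151,0]))
E
```

```text
t 2.77 q [ 0.541  0.29  -0.583  1.801  0.177  1.103  0.053] p [ 0.537  -0.0936  0.2609] F [-0.7  0.7  0.7] g -0.0
shift mm (old axes) [  0.  102.9  -6.5] len 0.103
turn [-0.01  0.29 -0.05] 0.3 shift in new axes [ -0.  102.9  -6.4]
turn [-7.0000e-02 -1.7971e+02  2.0000e-02] 179.7 shift in new axes [  0.  102.9   6.4]
```

>>> play_rows:
  increments:
    - [[-0.0025,0.017,0],[0,0,0]]
    - [[-0.0025,0.017,0],[0,0,0]]
    - [[-0.0025,0.017,0],[0,0,0]]
    - [[-0.0025,0.017,0],[0,0,0]]
    - [[-0.002,0.017,0],[0,0,0]]
    - [[-0.002,0.018,0],[0,0,0]]
    - [[0,0,0],[0,0,0]]

```text
t: 3.35
eef_pos: [0.5205, -0.0958, 0.1548]
tool_rot: [0.706, -0.705, -0.051, 0.056]
contact_force: [-0.3, -0.1, 0.5]
gripper_width: -0.0
```

>>> play_rows:
  increments:
    - [[-0.004,0,-0.01],[0,0,0]]
    - [[-0.004,0,-0.01],[0,0,0]]
    - [[-0.003,0,-0.01],[0,0,0]]
    - [[-0.003,0,-0.011],[0,0,0]]
    - [[-0.005,0,-0.01],[0,0,0]]
    - [[-0.005,0,-0.01],[0,0,0]]
    - [[-0.004,0,-0.01],[0,0,0]]
    - [[-0.004,0,-0.01],[0,0,0]]
    - [[-0.003,0,-0.011],[0,0,0]]
    - [[-0.002,0,-0.011],[0,0,0]]
    - [[-0.001,0,-0.008],[0,0,0]]
    - [[-0.001,0,-0.006],[0,0,0]]
    - [[0,0,0],[0,0,0]]

```text
t: 4.43
eef_pos: [0.5027, -0.219, 0.1582]
tool_rot: [-0.705, 0.705, 0.053, -0.052]
contact_force: [0.2, 0.7, 0.3]
gripper_width: -0.004
```

```bash
python3 - <<'E'
from h import *
st(); t=snap('top','t1'); s=snap('side','s1')
a=cv2.resize(t['color'][130:250,300:430,::-1],None,fx=4,fy=4); b=cv2.resize(s['color'][170:290,260:390,::-1],None,fx=4,fy=4)
cv2.imwrite('pics/p1.png',cv2.resize(np.hstack([a,b]),None,fx=.75,fy=.75))
X=cloud(t); P=X[130:250,300:430].reshape(-1,3); q=P[(P[:,2]>.138)&(P[:,2]<.152)]; print(len(q),cv2.fitLine(q[:,:2].astype(np.float32),cv2.DIST_HUBER,0,.01,.01).ravel())
E
```

```text
t 4.43 q [ 0.708  0.402 -0.511  1.904  0.248  0.898  0.223] p [ 0.5027 -0.219   0.1582] F [0.2 0.7 0.3] g -0.004
31 [ 9.9999952e-01  9.9237054e-04  6.4833969e-01 -2.1787657e-01]
```

View pics/p1.png

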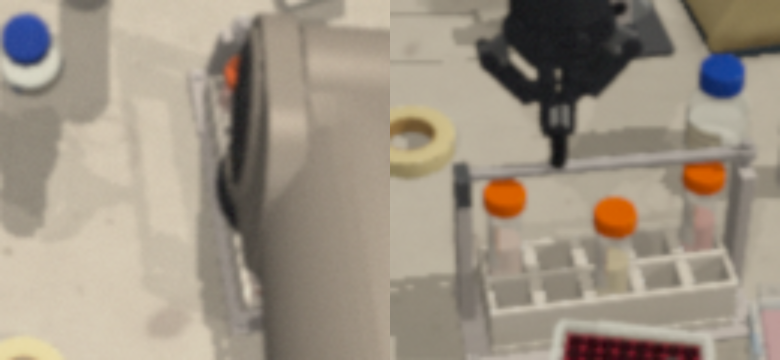

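The bar is almost shut. I'll push the last millimetres gently while watching the force.

>>> play_rows:
  increments:
    - [[0,0,-0.002],[0,0,0]]
    - [[0,0,-0.002],[0,0,0]]
    - [[0,0,-0.002],[0,0,0]]
    - [[0,0,0],[0,0,0]]

```text
t: 4.87
eef_pos: [0.5036, -0.2233, 0.1583]
tool_rot: [-0.705, 0.705, 0.053, -0.053]
contact_force: [0.4, -0.2, 0.1]
gripper_width: -0.005
```

>>> play_rows:
  increments:
    - [[0,0,-0.002],[0,0,0]]
    - [[0,0,-0.001],[0,0,0]]
    - [[0,0,0],[0,0,0]]

```text
t: 5.12
eef_pos: [0.5039, -0.2256, 0.1583]
tool_rot: [0.705, -0.705, -0.053, 0.053]
contact_force: [-0.2, 2.3, 1.5]
gripper_width: -0.003
```

```bash
python3 - <<'E'
from h import *
st(); s=snap('side','s2'); Y=cloud(s)
P=Y[180:270,270:390].reshape(-1,3); q=P[(P[:,2]>.137)&(P[:,2]<.151)&(P[:,1]<-.18)&(P[:,1]>-.29)]; l=cv2.fitLine(q[:,:2].astype(np.float32),cv2.DIST_HUBER,0,.005,.01).ravel(); print(len(q),l,np.degrees(np.arctan2(l[1],l[0])))
E
```

```text
t 5.12 q [ 0.716  0.408 -0.509  1.895  0.248  0.902  0.237] p [ 0.5039 -0.2256  0.1583] F [-0.2  2.3  1.5] g -0.003
458 [ 0.98877203  0.14943172  0.5672722  -0.23905739] 8.593995
```

Bar direction is 8.6°, against 8.7° for the tube row, and contact force is starting to rise. I'll push once more, then back off and rise.

>>> play_rows:
  increments:
    - [[0,0,-0.0015],[0,0,0]]
    - [[0,0,-0.001],[0,0,0]]
    - [[0,0,0],[0,0,0]]

```text
t: 5.42
eef_pos: [0.5039, -0.2257, 0.1582]
tool_rot: [0.706, -0.704, -0.053, 0.054]
contact_force: [-2.4, 8.2, 4.8]
gripper_width: -0.003
```

>>> play_rows:
  increments:
    - [[0,0,0.008],[0,0,0]]
    - [[0,0,0.01],[0,0,0]]
    - [[0,-0.02,0],[0,0,0]]
    - [[0,-0.02,0],[0,0,0]]
    - [[0,-0.02,0],[0,0,0]]
    - [[0,-0.02,0],[0,0,0]]
    - [[0,0,0],[5.5,0,0]]
    - [[0,0,0],[5.5,0,0]]
    - [[0,0,0],[5.5,0,0]]
    - [[0,0,0],[5.5,0,0]]
    - [[0,0,0],[0,0,0]]
  gripper: 0.06

```text
t: 6.33
eef_pos: [0.5006, -0.2152, 0.2363]
tool_rot: [0.828, -0.557, -0.039, 0.06]
contact_force: [-0.8, -1.7, -0.7]
gripper_width: 0.698
```

```bash
python3 - <<'E'
from h import *
st(); a=np.radians(22); cy=np.array([-.151,.988,0]); ap=np.sin(a)*cy-np.cos(a)*np.array([0,0,1])
F=frame(ap,[.988,.151,0]); T=np.array([.545,-.2735,.122])+.019*ap
print(T); plan(T+[0,0,.09],F); print('down in tool',F.inv().apply([0,0,-.09]).round(4))
E
```

```text
t 6.33 q [ 0.9    0.464 -0.573  1.685 -0.097  1.252  0.536] p [ 0.5006 -0.2152  0.2363] F [-0.8 -1.7 -0.7] g 0.698
[ 0.54392525 -0.26646789  0.10438351]
shift mm (old axes) [ 35.7  17.2 -68.5] len 0.079
turn [-0.17 -0.49  0.04] 0.5 shift in new axes [ 35.1  17.4 -68.7]
turn [-6.0000e-02  1.7951e+02 -2.7000e-01] 179.5 shift in new axes [-35.1  17.4  68.7]
down in tool [ 0.      0.0835 -0.0337]
```

>>> play_rows:
  increments:
    - [[0.009,0,-0.017],[0,0,0]]
    - [[0.009,0,-0.017],[0,0,0]]
    - [[0.009,0.005,-0.017],[0,0,0]]
    - [[0.008,0.012,-0.018],[0,-0.4,0]]
    - [[0,0,0],[0,0,0]]

```text
t: 6.75
eef_pos: [0.5447, -0.2633, 0.1935]
tool_rot: [0.826, -0.558, -0.044, 0.065]
contact_force: [-1.6, -0.2, -0.7]
gripper_width: 0.7
```

```bash
python3 - <<'E'
from h import *
st(); a=np.radians(22); cy=np.array([-.151,.988,0]); ap=np.sin(a)*cy-np.cos(a)*np.array([0,0,1])
F=frame(ap,[.988,.151,0]); T=np.array([.545,-.2735,.122])+.019*ap
plan(T,F)
s=snap('side','s3'); cv2.imwrite('pics/p2.png',cv2.resize(s['color'][150:290,260:400,::-1],None,fx=4,fy=4))
E
```

```text
t 6.75 q [ 0.87   0.602 -0.536  1.564 -0.033  1.248  0.555] p [ 0.5447 -0.2633  0.1935] F [-1.6 -0.2 -0.7] g 0.7
shift mm (old axes) [ -1.2  81.5 -36.1] len 0.089
turn [ 0.08  0.27 -0.13] 0.3 shift in new axes [ -1.2  81.5 -36.2]
turn [-2.1000e-01 -1.7973e+02 -1.3000e-01] 179.7 shift in new axes [ 1.2 81.5 36.2]
```

View pics/p2.png

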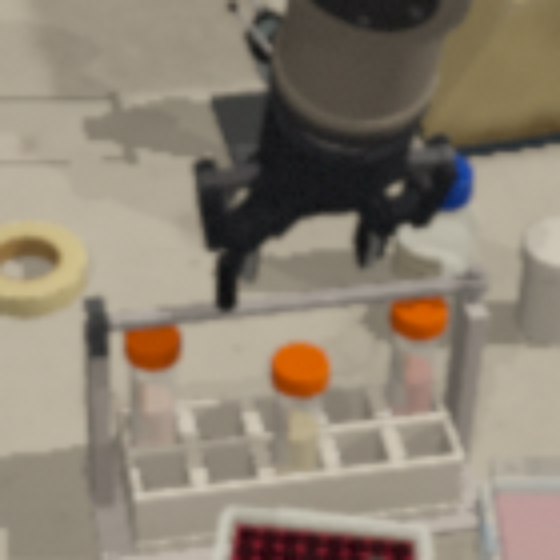

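The bar is shut in the catch, and the open fingers straddle the lone cap at (301,372). Descending.

>>> play_rows:
  increments:
    - [[0,0.016,-0.007],[0,0,0]]
    - [[0,0.016,-0.007],[0,0,0]]
    - [[0,0.016,-0.007],[0,0,0]]
    - [[-0.001,0.016,-0.007],[0,0,0]]
    - [[0,0.0175,-0.008],[0,0,0]]
    - [[0,0,0],[0,0,0]]
    - [[0,0,0],[0,0,0]]

```text
t: 7.38
eef_pos: [0.5441, -0.2641, 0.1083]
tool_rot: [0.826, -0.557, -0.045, 0.065]
contact_force: [0.6, 0.1, 0.8]
gripper_width: 0.705
```

>>> play_rows:
  increments:
    - [[0,0,0],[0,0,0]]
    - [[0,0,0],[0,0,0]]
    - [[0,0,0],[0,0,0]]
    - [[0,0,0],[0,0,0]]
    - [[0,0,0],[0,0,0]]
    - [[0,0,0],[0,0,0]]
    - [[0,0,0],[0,0,0]]
    - [[0,0,0],[0,0,0]]
  gripper: 0.02
  grip_force: 40

```text
t: 8.05
eef_pos: [0.5458, -0.2655, 0.1095]
tool_rot: [0.826, -0.558, -0.046, 0.064]
contact_force: [-0.0, -0.4, 7.0]
gripper_width: 0.383
```

```bash
python3 - <<'E'
from h import *
st(); R=Rt(); print('up 150 in tool', R.inv().apply([0,0,.15]).round(4))
s=snap('side','s4'); cv2.imwrite('pics/p3.png',cv2.resize(s['color'][150:290,260:400,::-1],None,fx=4,fy=4))
E
```

```text
t 8.05 q [ 8.610e-01  6.960e-01 -5.180e-01  1.617e+00  1.000e-03  1.107e+00
  5.720e-01] p [ 0.5458 -0.2655  0.1095] F [-0.  -0.4  7. ] g 0.383
up 150 in tool [ 0.0008 -0.1391  0.056 ]
```

View pics/p3.png

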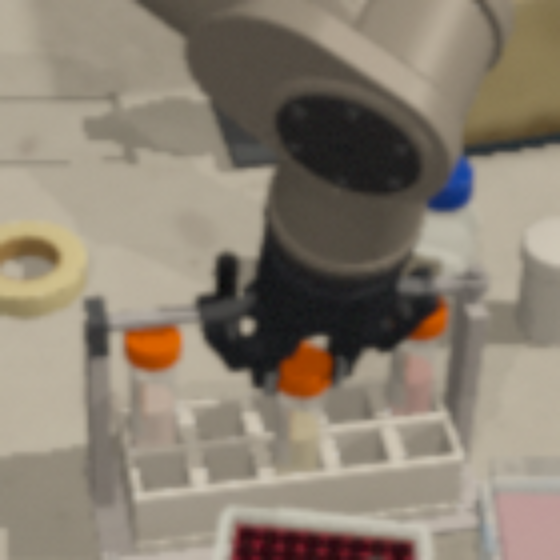

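Fingers hold the cap at a measured opening of about 33 mm. Lifting straight up.

>>> play_rows:
  increments:
    - [[0,-0.007,0.003],[0,0,0]]
    - [[0,-0.009,0.004],[0,0,0]]
    - [[0,-0.014,0.0055],[0,0,0]]
    - [[0,-0.014,0.0055],[0,0,0]]
    - [[0,-0.014,0.0055],[0,0,0]]
    - [[0,-0.014,0.0055],[0,0,0]]
    - [[0,-0.014,0.0055],[0,0,0]]
    - [[0,-0.014,0.0055],[0,0,0]]
    - [[0,-0.014,0.0055],[0,0,0]]
    - [[0,-0.014,0.0055],[0,0,0]]
    - [[0,-0.014,0.0055],[0,0,0]]
    - [[0,-0.014,0.0055],[0,0,0]]
    - [[0,0,0],[0,0,0]]

```text
t: 9.18
eef_pos: [0.5454, -0.2668, 0.28]
tool_rot: [0.826, -0.559, -0.047, 0.063]
contact_force: [-0.2, -0.6, 0.3]
gripper_width: 0.379
```

```bash
python3 - <<'E'
from h import *
st(); R=Rt()
s=snap('side','s5'); t=snap('top','t5'); cv2.imwrite('pics/p4.png',np.hstack([cv2.resize(s['color'][110:290,250:410,::-1],None,fx=2.5,fy=2.5),cv2.resize(t['color'][110:290,300:460,::-1],None,fx=2.5,fy=2.5)]))
# tube points in tool frame
C=cloud(s); P=C[110:290,250:410].reshape(-1,3); hsv=cv2.cvtColor(s['color'],cv2.COLOR_RGB2HSV)[110:290,250:410].reshape(-1,3)
p=get_obs()['eef_pos']; L=R.inv().apply(P-p); ok=(abs(L[:,0])<.03)&(L[:,1]>-.06)&(L[:,1]<.15)&(abs(L[:,2])<.08)
m=ok&(hsv[:,0]<18)&(hsv[:,0]>2)&(hsv[:,1]>150)
print('cap world',np.median(P[m],0),'n',m.sum(),P[m][:,2].min(),P[m][:,2].max())
E
```

```text
t 9.18 q [ 0.882  0.528 -0.549  1.476 -0.065  1.396  0.545] p [ 0.5454 -0.2668  0.28  ] F [-0.2 -0.6  0.3] g 0.379
cap world [ 0.54736295 -0.28654349  0.30000742] n 186 0.2871730265907732 0.32415127613102274
```

View pics/p4.png

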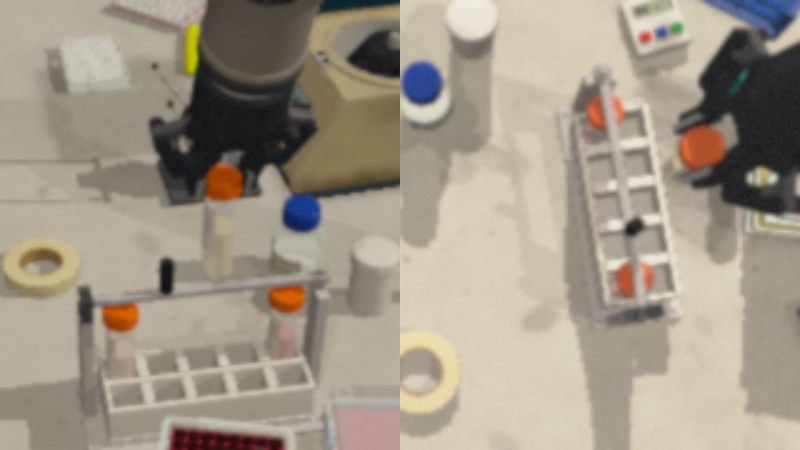

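Tube is out of the rack, the other two remain in place, and the bar is shut with its end on the catch post. Next I'll measure how the tube sits in the hand and plan the presentation.

```bash
cat > pl.py <<'E'
from h import *
def lineup(c,pix):
    n=cv2.undistortPoints(np.array([[pix]],float),np.array(c['intrinsics']),np.array(c['dist_coeffs']))[0,0]
    R=np.array(c['R']); o=-R.T@np.array(c['t']); d=R.T@np.array([n[0],n[1],1]); return o,d/np.linalg.norm(d)
def fitgrip(c,t,box):
    """tube axis from side-view body silhouette cloud + tip"""
b1=np.array([.505,.158,.147]); b2=np.array([.521,.0755,.147]); f=(b1+b2)/2
yy=(b1-b2)/np.linalg.norm(b1-b2); xx=np.cross(yy,[0,0,1]); tl=np.radians(34.5)
l=-np.sin(tl)*xx+np.cos(tl)*np.array([0,0,1])
E
python3 - <<'E'
from pl import *
print('f',f,'l',l)
s=load('s5');t=load('t5'); R=Rt(); p=get_obs()['eef_pos']
def prj(c,P): return cv2.projectPoints(np.atleast_2d(P),cv2.Rodrigues(np.array(c['R']))[0],np.array(c['t']),np.array(c['intrinsics']),np.array(c['dist_coeffs']))[0][:,0]
print('side tip ray',ray(s,337.2,220.3,.187).round(4))
hsv=cv2.cvtColor(t['color'],cv2.COLOR_RGB2HSV); m=cv2.inRange(hsv,(2,140,100),(18,255,255)); k=0*m; k[158:182,405:435]=m[158:182,405:435]
n,L,stt,ce=cv2.connectedComponentsWithStats(k); i=1+stt[1:,4].argmax(); print(stt[i],ce[i]); X=cloud(t)[L==i]; z=np.nanmedian(X[:,2]); print('cap top',np.nanmedian(X,0),ray(t,*ce[i],z))
# nominal prediction: vertical tube
tip=np.array([.545,-.2735,p[2]-.1095+.016]); print('nominal tip',tip, prj(s,tip),'cap',prj(t,tip+[0,0,.116]))
C=cloud(s); P=C[170:225,320:352].reshape(-1,3); Lp=P[(np.linalg.norm(P[:,:2]-tip[:2],axis=1)<.05)&(P[:,2]>.18)&(P[:,2]<.33)]
for z in np.arange(.18,.32,.015):
    q=Lp[abs(Lp[:,2]-z)<.0075]
    if len(q): print(z.round(3),len(q),np.median(q,0).round(4),np.ptp(q[:,0]).round(3))
E
```

```text
f [0.513   0.11675 0.147  ] l [-0.55604563 -0.10783915  0.82412619]
side tip ray [ 0.5484 -0.2731  0.187 ]
[412 160  18  18 243] [420.18930041 168.54320988]
cap top [ 0.54524904 -0.2731537   0.29947521] [ 0.54594298 -0.27342734  0.29947521]
nominal tip [ 0.545      -0.2735      0.18292591] [[335.5936526  221.83067721]] cap [[420.17801386 169.09741411]]
0.18 2 [ 0.5462 -0.2821  0.187 ] 0.002
0.195 17 [ 0.5448 -0.2869  0.1983] 0.024
0.21 72 [ 0.5455 -0.2882  0.2108] 0.027
0.225 67 [ 0.545  -0.2882  0.2252] 0.026
0.24 66 [ 0.5442 -0.2877  0.2399] 0.026
0.255 80 [ 0.5456 -0.2885  0.2544] 0.028
0.27 73 [ 0.5447 -0.2884  0.2701] 0.026
0.285 101 [ 0.544  -0.2873  0.2871] 0.056
0.3 206 [ 0.5467 -0.2845  0.3004] 0.056
0.315 69 [ 0.5326 -0.2927  0.3163] 0.065
```

```bash
cat >> pl.py <<'E'
R5=np.array([0.826,-0.559,-0.047,0.063]); R5=Ro.from_quat(R5[[1,2,3,0]]); p5=np.array([.5454,-.2668,.2800])
a_t=R5.inv().apply([0,0,1]); tip_t=R5.inv().apply(np.array([.545,-.274,.183])-p5)
def goal(yaw=0):
    # tool->world: a_t->l, jaw x -> stand y turned by yaw about l
    x=Ro.from_rotvec(np.radians(yaw)*l).apply(yy)
    A=np.stack([[1,0,0]-a_t*a_t[0],a_t],0); A[0]/=np.linalg.norm(A[0])
    B=np.stack([x,l],0); G=Ro.from_matrix(np.stack([B[0],B[1],np.cross(*B)],1)@np.stack([A[0],A[1],np.cross(*A)],0)); return G, f-G.apply(tip_t)
E
python3 - <<'E'
from pl import *
print(a_t,tip_t)
G,T=goal(); print('TCP goal',T,'u',-G.apply([0,1,0]))
plan(T+[0,0,.1]); r=(Rt().inv()*G).as_rotvec(degrees=True); print('turn',r,np.linalg.norm(r)); print('down in G',G.inv().apply([0,0,-.1]))
E
```

```text
[ 0.00720326 -0.92852183  0.37120792] [-0.0022204   0.08743983 -0.04254815]
TCP goal [0.45307108 0.1066775  0.22294781] u [-0.21469297 -0.04845061  0.97547909]
shift mm (old axes) [-31.4  99.7 372.6] len 0.387
turn [-26.31125369 -93.00919731   7.36984025] 96.93971013223839
down in G [-0.00059364  0.09754791  0.0220012 ]
```

>>> play_rows:
  increments:
    - [[0,-0.0155,0.006],[0,0,0]]
    - [[0,-0.0155,0.006],[0,0,0]]
    - [[0,-0.0155,0.006],[0,0,0]]
    - [[-0.002,0.009,0.022],[0,0,0]]
    - [[-0.002,0.009,0.022],[0,0,0]]
    - [[-0.002,0.009,0.022],[0,0,0]]
    - [[-0.002,0.009,0.022],[0,0,0]]
    - [[-0.002,0.009,0.022],[0,0,0]]
    - [[-0.002,0.009,0.022],[0,0,0]]
    - [[-0.002,0.009,0.022],[0,0,0]]
    - [[-0.002,0.009,0.022],[0,0,0]]
    - [[-0.002,0.009,0.022],[0,0,0]]
    - [[-0.002,0.009,0.022],[0,0,0]]
    - [[-0.002,0.009,0.022],[0,0,0]]
    - [[-0.002,0.009,0.022],[0,0,0]]
    - [[-0.002,0.009,0.022],[0,0,0]]
    - [[-0.002,0.009,0.022],[0,0,0]]
    - [[-0.002,0.009,0.022],[0,0,0]]
    - [[-0.001,0.009,0.022],[0,0,0]]

```text
t: 10.87
eef_pos: [0.4527, 0.1044, 0.3226]
tool_rot: [0.826, -0.558, -0.044, 0.065]
contact_force: [0.8, 0.1, -1.1]
gripper_width: 0.378
```

```bash
python3 - <<'E'
from pl import *
st();G,T=goal(); plan(T+[0,0,.1]); r=(Rt().inv()*G).as_rotvec(degrees=True); print('turn',r,np.linalg.norm(r))
E
```

```text
t 10.87 q [ 0.632  0.144 -0.79   1.895 -0.308  1.164  0.13 ] p [0.4527 0.1044 0.3226] F [ 0.8  0.1 -1.1] g 0.378
shift mm (old axes) [0.8 0.5 2.1] len 0.002
turn [-26.49192345 -93.03844797   7.30065715] 97.0117230222175
```

>>> play_rows:
  increments:
    - [[0,0,0],[-1.325,-4.652,0.365]]
    - [[0,0,0],[-1.325,-4.652,0.365]]
    - [[0,0,0],[-1.325,-4.652,0.365]]
    - [[0,0,0],[-1.325,-4.652,0.365]]
    - [[0,0,0],[-1.325,-4.652,0.365]]
    - [[0,0,0],[-1.325,-4.652,0.365]]
    - [[0,0,0],[-1.325,-4.652,0.365]]
    - [[0,0,0],[-1.325,-4.652,0.365]]
    - [[0,0,0],[-1.325,-4.652,0.365]]
    - [[0,0,0],[-1.325,-4.652,0.365]]
    - [[0,0,0],[-1.325,-4.652,0.365]]
    - [[0,0,0],[-1.325,-4.652,0.365]]
    - [[0,0,0],[-1.325,-4.652,0.365]]
    - [[0,0,0],[-1.325,-4.652,0.365]]
    - [[0,0,0],[-1.325,-4.652,0.365]]
    - [[0,0,0],[-1.325,-4.652,0.365]]
    - [[0,0,0],[-1.325,-4.652,0.365]]
    - [[0,0,0],[-1.325,-4.652,0.365]]
    - [[0,0,0],[-1.325,-4.652,0.365]]
    - [[0,0,0],[-1.325,-4.652,0.365]]

```text
t: 12.53
eef_pos: [0.4532, 0.1033, 0.3226]
tool_rot: [-0.396, 0.494, 0.606, -0.482]
contact_force: [-1.0, 0.2, 0.1]
gripper_width: 0.376
```

```bash
python3 - <<'E'
from pl import *
st();G,T=goal(); plan(T+[0,0,.1]); r=(Rt().inv()*G).as_rotvec(degrees=True); print('turn',r,np.linalg.norm(r))
print('tip now',get_obs()['eef_pos']+Rt().apply(tip_t))
s=snap('side','s6'); t=snap('top','t6'); cv2.imwrite('pics/p5.png',np.hstack([cv2.resize(s['color'][60:240,240:400,::-1],None,fx=2.5,fy=2.5),cv2.resize(t['color'][110:290,150:310,::-1],None,fx=2.5,fy=2.5)]))
E
```

```text
t 12.53 q [ 0.611 -0.056 -0.925  2.014 -0.028  0.939  1.467] p [0.4532 0.1033 0.3226] F [-1.   0.2  0.1] g 0.376
shift mm (old axes) [ 3.3 -0.2 -0.6] len 0.003
turn [ 0.0694481   0.24190596 -0.02435004] 0.2528526413148453
tip now [0.51316579 0.11354471 0.24672498]
```

View pics/p5.png

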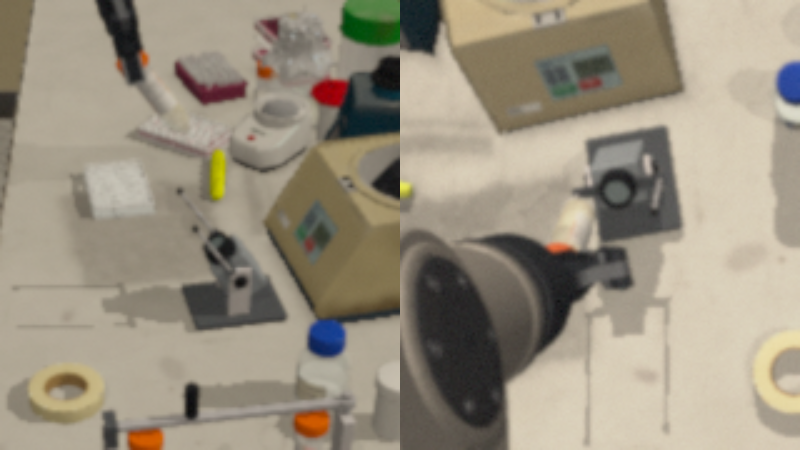

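The tube points at the lens with its tip above the focus point. I'll lower it most of the way and then measure.

>>> play_rows:
  increments:
    - [[0.003,0.01,0.002],[0,0.24,0]]
    - [[0,0.01,0.002],[0,0,0]]
    - [[0,0.01,0.002],[0,0,0]]
    - [[0,0.01,0.002],[0,0,0]]
    - [[0,0.01,0.0025],[0,0,0]]
    - [[0,0.01,0.0025],[0,0,0]]
    - [[0,0.01,0.0025],[0,0,0]]
    - [[0,0.01,0.0025],[0,0,0]]
    - [[0,0,0],[0,0,0]]
    - [[0,0,0],[0,0,0]]

```text
t: 13.47
eef_pos: [0.4531, 0.1072, 0.2408]
tool_rot: [-0.399, 0.495, 0.604, -0.48]
contact_force: [0.1, 0.4, -0.6]
gripper_width: 0.378
```

```bash
python3 - <<'E'
from pl import *
st();G,T=goal(); plan(T); r=(Rt().inv()*G).as_rotvec(degrees=True); print('turn',r,np.linalg.norm(r))
tip=get_obs()['eef_pos']+Rt().apply(tip_t); a=Rt().apply(a_t); print('pred tip',tip,a)
s=snap('side','s7'); t=snap('top','t7'); cv2.imwrite('pics/p6.png',np.hstack([cv2.resize(s['color'][80:220,260:370,::-1],None,fx=3.6,fy=3.6),cv2.resize(t['color'][120:260,180:290,::-1],None,fx=3.6,fy=3.6)]))
for nm,c in(('side',s),('top',t)):
    P=cloud(c).reshape(-1,3); d=P-tip; h=d@a; rad=np.linalg.norm(d-np.outer(h,a),axis=1)
    o=-np.array(c['R']).T@np.array(c['t'])
    for h0 in np.arange(0,.11,.012):
        q=d[(abs(h-h0)<.006)&(rad<.026)]
        if len(q):
            q=q-np.outer(q@a,a); v=o-tip; v=v-(v@a)*a; v/=np.linalg.norm(v); w=np.cross(a,v)
            print(nm,h0.round(3),len(q),'front',np.median(q@v).round(4),'lat range',np.percentile(q@w,[3,97]).round(4))
    print('w',w,'v',v)
E
```

```text
t 13.47 q [ 0.561  0.073 -0.963  2.128  0.141  0.757  1.276] p [0.4531 0.1072 0.2408] F [ 0.1  0.4 -0.6] g 0.378
shift mm (old axes) [-0.6 17.4  4.1] len 0.018
turn [ 0.02855466 -0.22504961  0.05593147] 0.23364722118778208
pred tip [0.51307987 0.11719719 0.16492156] [-0.55652963 -0.10737013  0.82386068]
side 0.0 3 front 0.0015 lat range [-0.0038  0.002 ]
side 0.012 10 front 0.0096 lat range [-0.0103  0.0072]
side 0.024 35 front 0.0118 lat range [-0.0112  0.0144]
side 0.036 36 front 0.011 lat range [-0.0122  0.0136]
side 0.048 34 front 0.0108 lat range [-0.0112  0.0147]
side 0.06 38 front 0.0127 lat range [-0.0122  0.0132]
side 0.072 41 front 0.0113 lat range [-0.0107  0.014 ]
side 0.084 36 front 0.0127 lat range [-0.0119  0.0146]
side 0.096 22 front 0.0131 lat range [-0.0098  0.0133]
side 0.108 24 front 0.0142 lat range [-0.016   0.0176]
w [0.77146694 0.30130589 0.56040478] v [ 0.30840481 -0.94746315  0.08485315]
top 0.024 31 front 0.0138 lat range [-0.0111  0.014 ]
top 0.036 31 front 0.0139 lat range [-0.0103  0.014 ]
top 0.048 35 front 0.0136 lat range [-0.0117  0.0133]
top 0.06 36 front 0.0126 lat range [-0.0118  0.0146]
top 0.072 35 front 0.0141 lat range [-0.0103  0.0133]
top 0.084 37 front 0.0142 lat range [-0.0113  0.0146]
top 0.096 32 front 0.0138 lat range [-0.0162  0.0128]
top 0.108 22 front 0.0176 lat range [-0.0178  0.012 ]
w [0.23980434 0.92865197 0.28301836] v [ 0.79546757 -0.35507347  0.49107451]
```

View pics/p6.png

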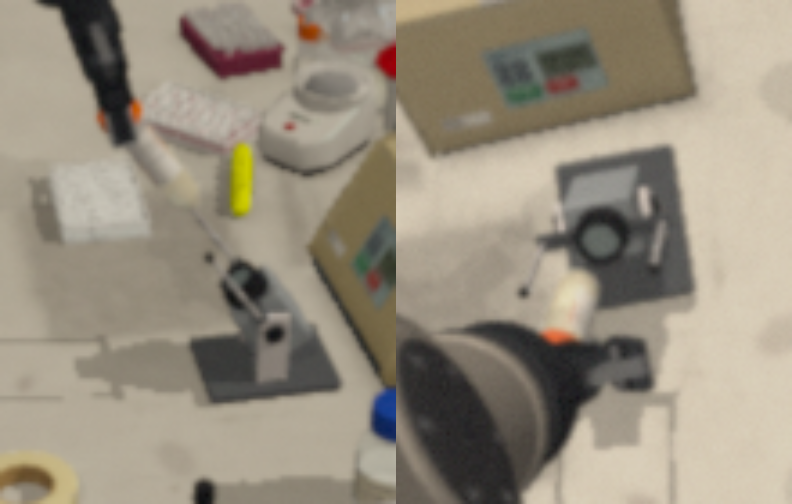

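The measured tube axis and tip agree with the prediction to about 2 mm, and the tube is parallel to the prongs. Lowering the final 18 mm.

>>> play_rows:
  increments:
    - [[0,0.006,0.0015],[0,0,0]]
    - [[0,0.006,0.0015],[0,0,0]]
    - [[-0.0005,0.0055,0.001],[0,0,0]]
    - [[0,0,0],[0,0,0]]
    - [[0,0,0],[0,0,0]]
    - [[0,0,0],[0,0,0]]
    - [[0,0,0],[0,0,0]]
    - [[0,0,0],[0,0,0]]
    - [[0,0,0],[0,0,0]]

```text
t: 14.32
eef_pos: [0.4538, 0.1068, 0.2239]
tool_rot: [-0.399, 0.496, 0.605, -0.479]
contact_force: [0.3, -0.6, 0.3]
gripper_width: 0.378
```

```bash
python3 - <<'E'
from pl import *
st(); print('joint vel',abs(get_obs()['joint_vel']).max())
tip=get_obs()['eef_pos']+Rt().apply(tip_t); a=Rt().apply(a_t); print('tip-f',tip-f,'angle',np.degrees(np.arccos(a@l)))
s=snap('side','s8'); Y=cloud(s); P=Y[130:195,305:350].reshape(-1,3); q=P[(P[:,2]>.143)&(P[:,2]<.155)&(P[:,1]>.06)&(P[:,1]<.085)]; print('ball b2',np.median(q,0))
P=Y[180:270,270:390].reshape(-1,3); q=P[(P[:,2]>.137)&(P[:,2]<.151)&(P[:,1]<-.18)&(P[:,1]>-.29)]; L=cv2.fitLine(q[:,:2].astype(np.float32),cv2.DIST_HUBER,0,.005,.01).ravel(); print('bar deg',np.degrees(np.arctan2(L[1],L[0])))
t=snap('top','t8'); cv2.imwrite('pics/p7.png',np.hstack([cv2.resize(s['color'][80:280,260:390,::-1],None,fx=2.5,fy=2.5),cv2.resize(t['color'][80:280,200:430,::-1],None,fx=2,fy=2.5)]))
E
```

```text
t 14.32 q [ 0.541  0.104 -0.958  2.15   0.191  0.719  1.226] p [0.4538 0.1068 0.2239] F [ 0.3 -0.6  0.3] g 0.378
joint vel 0.001310468947692177
tip-f [9.59362597e-04 1.01838298e-05 1.12097148e-03] angle 0.17721635829594162
ball b2 [0.52141402 0.07555341 0.14660411]
bar deg 9.066359
```

View pics/p7.png

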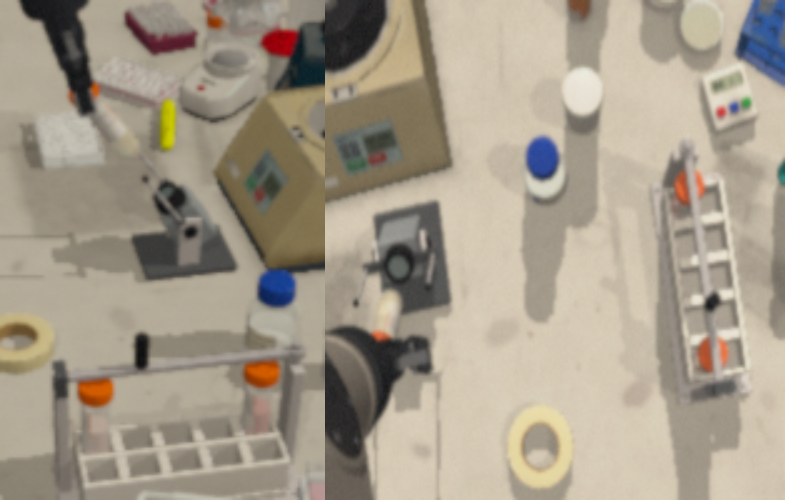

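The tip is midway between the prong balls, the bar is shut and the other tubes are in place. Handing in.

```bash
python3 -c "
from station import hand_in
print(hand_in())"
```

```text
the job is handed in; nothing more can be done
None
```

I swung the bar shut against its stop in the catch. Then I gripped the lone tube by its cap, lifted it out of the open row and presented it to the inspection camera, tip towards the lens. The job was handed in at about 14.4 s with the arm still holding the tube; the interface gives no verdict.

Last checks before handing in:
- **Tip position:** about 1.5 mm from the measured focus point. This comes from the arm pose and the tube's measured seat in the hand. A camera check 18 mm higher agreed to about 2 mm.
- **Tube axis:** about 0.2° off my estimate of the lens axis, also from the arm pose. The tilt estimates from the prongs and from the focus height differed by about 2°, well inside the 12° allowed.
- **Bar:** measured at 9.1° in the last view, 8.6° just after closing, against 8.7° for the tube row. That spread is within the measuring error and well inside the 4° (0.07 rad) limit. The bar did not move under an 8 N push at the stop.
- **Camera:** the near prong ball was where it was at the start, within about 1 mm.
- **Other two tubes:** still in their cells in the final picture; I did not measure their positions again.
- **At rest:** the arm was still, with contact force within its noise (under 1 N).

No check failed.

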